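# Close the gear case and weigh its cover down

### The job

Close the open gear case: pick up its loose cover by the raised pad, keep it level, and lower it gently over both dowel pins at once until it sits flush on the case rim all round (either way round fits). Then weigh it down with the two steel set-up blocks laid flat and gently, largest first: the large block on the middle of the cover's raised pad, then the small block on the middle of the large one, each lengthwise along the pad and wholly supported. Leave everything else on the bench where it is.

Things in the scene. Friction and masses are not known exactly. Their poses are not given: they have to be found in the camera images.
- case_rim (a point): Centre of the top rim of the gear case, a grey open-topped box fixed to the bench, 150 (its x) x 100 (its y) x 46 mm high, small gears inside below the rim. This point lies in the rim plane, 46 mm above the bench; z up.
- pin_a (a point): Tip of one steel dowel pin, 10 mm diameter, standing 20 mm above the rim, its top 5 mm tapered; at x +60, y +35 mm from the rim centre in the case's axes.
- pin_b (a point): Tip of the other, identical pin, on the opposite corner at x -60, y -35 mm.
- cover_mid (a point): Centre of the loose grey cover (0.55 kg): plate 150 (x) x 100 (y) x 10 mm thick with a raised flat-topped pad 90 (x) x 62 (y) x 26 mm high in its middle, 36 mm high in all, lying pad up. Point 18 mm above the underside; z up. Through holes of 12.4 mm diameter at x +60, y +35 and x -60, y -35 mm take the pins; fits in the case's yaw or half a turn from it. Grasp the pad across its 62 mm width (y).
- large_block_mid (a point): Centre of the large steel set-up block, 70 (its x) x 42 (its y) x 24 mm high, six small drilled spots on top, about 0.5 kg, lying flat on the bench; z up.
- small_block_mid (a point): Centre of the small steel set-up block, 44 (its x) x 28 (its y) x 24 mm high, two small drilled spots on top, about 0.2 kg, lying flat on the bench; z up.
- collar: Bystander: small plain steel bush standing on end, 24 diameter, 40 high (mm); origin at the centre of its underside. Leave it alone.
- big_gear: Bystander: large dark gear lying flat, 110 diameter, 24 high (mm); origin at the centre of its underside. Leave it alone.
- mid_gear: Bystander: medium dark gear with a hub, lying flat, 60 diameter, 24 high (mm); origin at the centre of its underside. Leave it alone.
- pinion: Bystander: small dark gear lying flat, 40 diameter, 20 high (mm); origin at the centre of its underside. Leave it alone.
- oil: Bystander: white oil bottle, 52 diameter, 160 high (mm); origin at the centre of its underside. Leave it alone.
- chain_box: Bystander: cardboard chain box, 70 x 150 x 50 high (mm); origin at the centre of its underside. Leave it alone.
- spanner: Bystander: steel spanner lying flat, about 180 long along its x, at most about 20 high (mm); origin at the centre of its underside. Leave it alone.
- tape: Bystander: grey roll of tape lying flat, 90 diameter, 20 high (mm); origin at the centre of its underside. Leave it alone.
Not all that is in view belongs to the job. What is shaped like the part that bears large_block_mid but orange is not meant.

How it is judged:
On the way, in this order (a step that is already met when the one before it is completed fails the run):
1. The cover sits flush on the case rim with both pins through it (x of cover_mid in the frame of case_rim between -0.003 and 0.003 m and y of cover_mid in the frame of case_rim between -0.003 and 0.003 m and z of cover_mid in the frame of case_rim between 0.016 and 0.02 m and angle between the x axis of cover_mid and the x axis of case_rim, either way round below 0.05 rad and angle between cover_mid's own z axis and vertical below 0.04 rad), for 0.3 s.
2. The large block lies on the middle of the pad, the cover still seated (all of step 1 and x of large_block_mid in the frame of cover_mid between -0.01 and 0.01 m and y of large_block_mid in the frame of cover_mid between -0.01 and 0.01 m and z of large_block_mid in the frame of cover_mid between 0.028 and 0.032 m and angle between the x axis of large_block_mid and the x axis of cover_mid, either way round below 0.15 rad and angle between large_block_mid's own z axis and vertical below 0.04 rad), for 0.3 s.
3. The small block lies on the middle of the large one (all of step 2 and x of small_block_mid in the frame of large_block_mid between -0.013 and 0.013 m and y of small_block_mid in the frame of large_block_mid between -0.007 and 0.007 m and z of small_block_mid in the frame of large_block_mid between 0.022 and 0.026 m and angle between the x axis of small_block_mid and the x axis of large_block_mid, either way round below 0.2 rad and angle between small_block_mid's own z axis and vertical below 0.04 rad), for 0.3 s.
At the end, for the whole second after the job is handed in: Cover seated (within 3 mm in plan, 2 mm in height, 0.05 rad in yaw of the case either way round), the large block flat on its pad within 10 mm of the middle and 0.15 rad of lengthwise, the small block flat on the large one within 13 mm lengthwise, 7 mm across and 0.2 rad; all level to 0.04 rad (all of step 3); the robot touches nothing.
It fails at once if The cover is tipped more than 15 degrees (angle between cover_mid's own z axis and vertical above 0.26 rad).
It fails at once if The cover is dropped: falling faster than 0.4 m/s out of the grip (linear speed of cover above 0.4 m/s and contact force between the fingers and cover below 0.05 N).
It fails at once if The large block is dropped: falling faster than 0.4 m/s out of the grip (linear speed of large_block above 0.4 m/s and contact force between the fingers and large_block below 0.05 N).
It fails at once if The small block is dropped: falling faster than 0.4 m/s out of the grip (linear speed of small_block above 0.4 m/s and contact force between the fingers and small_block below 0.05 N).
It fails at once if A bystander is shifted more than 20 mm (distance of any of collar, big_gear, mid_gear, pinion, oil, chain_box, spanner, tape from where it was at the start of the episode above 0.02 m).
It also fails if it takes over 72 s, if anything falls off the work surface, if the arm or the gripper's body presses on something with over 40 N, if the wrist force passes 120 N, or if a joint passes its speed limit or range.

### The arm

A 6-joint arm with a two-finger parallel gripper is mounted at the origin on the work surface. World frame = base frame: x ahead of the robot, y to its left, z up, the work surface at z = 0. Lengths are in m, angles in rad, forces in N, time in s.
With the tool pointing down it reaches from about 0.25 to 0.775 m from the base axis. Payload 4 kg.
Tool frame: the origin (TCP) lies midway between the tips of the shut fingers; the grasp point (between the pads) lies 19 mm behind it; z points along the fingers, y is the direction in which the jaws open and shut (so a half turn about z gives the same grasp; the last joint's range is limited). The gripper opens to 94 mm and grips with 3 to 60 N. Pads are 16 mm wide; open, the fingers measure 119 mm over their backs; the gripper's body (75 mm by 177 mm) begins 78 mm behind the grasp point.
Start: joints at [1.015, 0.087, 1.371, -0, 1.684, -0.103], TCP at [0.241, 0.495, 0.206] pointing down, gripper open.
Joint ranges: [-3.1, 3.1], [-0.76, 2.03], [0.27, 2.55], [-1.08, 4.22], [0.17, 2.65], [-2.57, 2.57]. Speed limits (rad/s): [2.79, 2.79, 3.14, 3.14, 3.14, 3.14].

### API

Orientations are given as [roll, pitch, yaw] about the fixed x, y, z axes, in that order (R = Rz(yaw) Ry(pitch) Rx(roll)).
In Python, from bench import robot, cams gives the robot as it stands.
- The arm moves only by the tool step_arm, never from a script. Its argument "plan" is a list that holds one entry, the list of rows, each a list of 5 numbers: the shift along the world's x, y, z in mm, then the turn about the world's z in rad, then the opening in per cent of the stroke, from 0 (shut) to 100 (fully open). In form: [[[tx, ty, tz, turn, fingers], ...]]. A call has 1 to 8 rows; each row is the pose to reach, as a shift and turn from the pose commanded when the call began; what a row does not reach only later rows make up. A row lasts 1/12 s, in which the tool goes at most 41.7 mm and 7.16 degrees, less where a joint would pass 70% of its speed; a pose out of reach is approached as far as the arm can. A call with a gripper value outside its range is refused whole. The fingers move at their own pace and stop on an object; the grip force is fixed at half the most. Time passes only in rows, so rows that repeat a pose let the fingers close. It gives the time, the measured TCP pose, the force and the opening at its end, in the units of the state.
- robot.get_obs(): the state, without advancing time (a new reading comes with each control period).
- cams.snapshot(name): name is "side" or "top"; returns a dict with "frame" (400x640x3 uint8, red, green, blue), "camera_matrix" (3x3 intrinsics, pixels), "origin" and "attitude" of the camera in the world. Camera axes: x right, y down, z forward; pixel columns grow to the right and rows downward; lengths in m; the calibration is good to about 2 mm. A picture is of the moment at which its call begins. There is no depth.
- robot.close_job(): hands the job in, once; it reports no verdict.
The state is a dict: "time": time; "joint_positions": joint angles; "qvel": joint speeds; "joint_torque": joint torques, N m; "tool_pos": TCP position; "ee_rot": TCP orientation; "wrist_force": force on the tool from outside, world axes, zero at the start; "wrist_torque": the same for the moment, N m; "width": finger opening in m.
Only numpy, scipy, OpenCV 4.12 (cv2) and the standard library are available. Lean on these libraries where they do the work, as an engineer would, in place of code of your own. Each camera call takes 0.05 s, during which the arm holds its last target. There are 200 camera calls.

## Working session

There is one attempt and no reset: what is moved stays moved. The work goes in short steps, Python scripts to look and compute and a tool call to move; the robot and the scene stay as the last step left them, time stands still between calls to the robot, and variables do not carry over. Pictures are saved under pics/ and viewed, about 8 in all and at most 12, crops included, and the job is handed in when it is done.

Besides the shell and the picture viewer there is one more tool, called after ">>>" in YAML: its name, and indented under it one key for each argument. step_arm: Moves the arm, as the interface text tells. Its arguments: {"type":"object","properties":{"plan":{"type":"array"}},"required":["plan"]}

```bash
mkdir -p pics && cat > h.py <<'E'
import numpy as np, cv2
from bench import robot, cams
def snap(n,f):
    s=cams.snapshot(n); cv2.imwrite(f'pics/{f}.png',s['frame'][:,:,::-1]); np.savez(f'pics/{f}.npz',K=s['camera_matrix'],o=s['origin'],a=np.array(s['attitude'])); return s
def load(f):
    d=np.load(f'pics/{f}.npz'); a=d['a']
    if a.shape!=(3,3):
        from scipy.spatial.transform import Rotation as R
        a=R.from_euler('xyz',a).as_matrix() if a.size==3 else R.from_quat(a).as_matrix()
    return d['K'],d['o'],a
def ray(f,uv,z):
    K,o,R=load(f); d=R@np.linalg.solve(K,[uv[0],uv[1],1]); return o+d*(z-o[2])/d[2]
def proj(f,p):
    K,o,R=load(f); q=K@(R.T@(np.array(p)-o)); return q[:2]/q[2]
def crop(f,x0,y0,x1,y1,k,out):
    i=cv2.imread(f'pics/{f}.png')[y0:y1,x0:x1]; cv2.imwrite(f'pics/{out}.png',cv2.resize(i,None,fx=k,fy=k,interpolation=cv2.INTER_CUBIC))
E
python3 - <<'E'
from h import *
for n in('top','side'):
    s=snap(n,n+'0'); print(n,s['camera_matrix'],s['origin'],s['attitude'])
print(robot.get_obs())
a=cv2.imread('pics/top0.png');cv2.imwrite('pics/top0b.png',cv2.resize(a,None,fx=1.25,fy=1.25,interpolation=cv2.INTER_CUBIC))
E
```

```text
top [[491.19187288   0.         310.62344186]
 [  0.         491.19187288 205.7231038 ]
 [  0.           0.           1.        ]] [ 0.26313303 -0.02313385  1.58138904] [-2.93660964e+00  2.53593993e-03 -1.46885760e+00]
side [[399.08072201   0.         314.57043106]
 [  0.         399.08072201 193.38129473]
 [  0.           0.           1.        ]] [ 0.49885736 -0.84281453  0.6281842 ] [-2.15885363  0.02092759 -0.11108086]
{'time': 0.1, 'joint_positions': array([ 1.01486660e+00,  8.79268173e-02,  1.37207575e+00, -5.24592177e-07,
        1.68360197e+00, -1.03085681e-01]), 'qvel': array([-0.00023879, -0.00035068, -0.00293365,  0.00185147,  0.00092327,
       -0.00096387]), 'joint_torque': array([ 2.09682585e-03, -3.41253805e+01, -3.03300476e+01,  7.19698286e-02,
        3.03893373e-02, -7.71181135e-05]), 'tool_pos': array([0.24037859, 0.49415085, 0.20441012]), 'ee_rot': array([-3.13959139e+00, -2.06510939e-04,  2.68874834e+00]), 'wrist_force': array([-0.06478512,  0.33018544,  0.42745152]), 'wrist_torque': array([ 0.037504  , -0.03469784, -0.01616558]), 'width': 0.09414292323348512}
```

View pics/top0b.png

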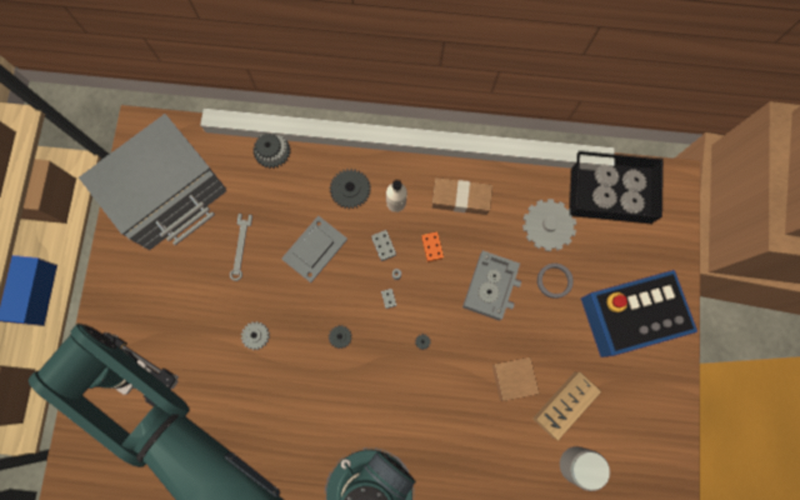

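View pics/side0.png

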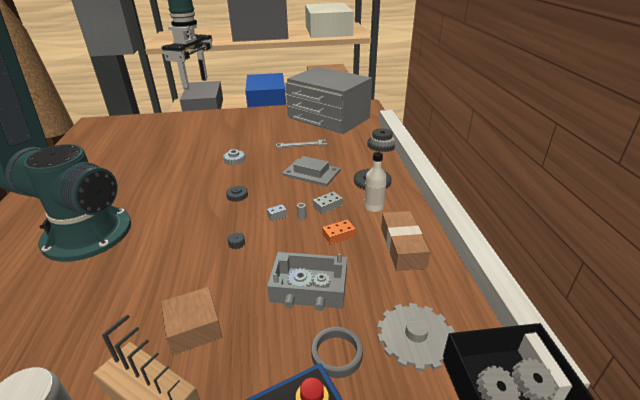

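Seen in top (original pixels): cover (252,199), case (394,228), big grey block with six spots (307,196), small grey block with two spots (311,238), collar (317,218). Lookalikes are the orange six-spot block (346,197), which is the decoy, and the tool chest at (122,146), which is grey like the cover. I choose the grey six-spot block. Close crop next.

```bash
python3 - <<'E'
from h import *
crop('top0',220,165,420,265,4,'c1')
crop('side0',260,150,360,310,5,'c2')
i=cv2.imread('pics/side0.png')
a=cv2.resize(i[240:315,255:360],None,fx=5,fy=5,interpolation=cv2.INTER_CUBIC)
cv2.imwrite('pics/c2.png',a)
E
```

```text
(no output)
```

View pics/c1.png

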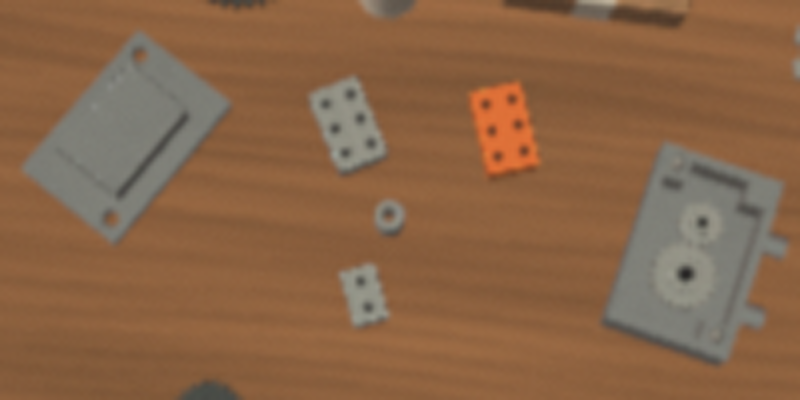

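View pics/c2.png

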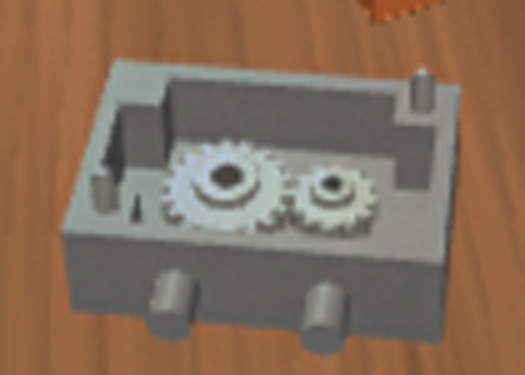

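Top crop (×4): plate corners of the cover are (138,32),(232,102),(115,243),(22,168) with holes (139,54),(110,218). The large block is centred at (348,125), the small one at (363,295), and the orange decoy is at (505,128). Case rim corners are (665,143),(783,183),(722,360),(605,320), pins (680,162),(715,333). Side crop (×5): pin tips (423,72),(100,170).

```bash
cat >> h.py <<'E'
from scipy.optimize import least_squares
def fit(obs,x0):
    # obs: list (file, local point xyz (z=world), pixel)
    def world(x,l): c,s=np.cos(x[2]),np.sin(x[2]); return [x[0]+c*l[0]-s*l[1],x[1]+s*l[0]+c*l[1],l[2]]
    r=least_squares(lambda x:np.concatenate([proj(f,world(x,l))-uv for f,l,uv in obs]),x0,x_scale=[.01,.01,.1])
    return r.x,r.fun.reshape(-1,2).round(1).tolist()
def T(u,v):return np.array([220+(u+.5)/4-.5,165+(v+.5)/4-.5])
def S(u,v):return np.array([255+(u+.5)/5-.5,240+(v+.5)/5-.5])
E
python3 - <<'E'
from h import *
print('top R cam',load('top0')[2].round(2).tolist())
for n,pts,z in [('cover',[(138,32),(232,102),(115,243),(22,168),(139,54),(110,218)],.01),('large',[(308,95),(356,77),(386,155),(343,173)],.024),('small',[(340,271),(372,264),(387,318),(354,326)],.024),('rim',[(665,143),(783,183),(722,360),(605,320)],.046),('pins',[(680,162),(715,333)],.066),('collar',[(389,216)],.04)]:
    print(n,[ray('top0',T(*p),z)[:2].round(4).tolist() for p in pts])
print('sidepins',[ray('side0',S(*p),.066)[:2].round(4).tolist() for p in [(423,72),(100,170)]])
print('siderim',[ray('side0',S(*p),.046)[:2].round(4).tolist() for p in [(115,62),(460,87),(445,262),(62,232)]])
E
```

```text
top R cam [[0.1, -0.97, 0.2], [-0.99, -0.1, 0.02], [-0.0, -0.2, -0.98]]
cover [[0.6803, 0.2118], [0.6289, 0.1274], [0.5026, 0.2082], [0.5564, 0.2917], [0.6616, 0.2086], [0.5226, 0.2149]]
large [[0.6377, 0.0651], [0.6567, 0.0277], [0.5944, -0.0032], [0.576, 0.0299]]
small [[0.4962, 0.024], [0.5044, -0.0009], [0.4624, -0.0172], [0.4533, 0.0083]]
rim [[0.622, -0.2245], [0.599, -0.3202], [0.4533, -0.2811], [0.4753, -0.1877]]
pins [[0.6033, -0.2347], [0.4711, -0.271]]
collar [[0.5418, -0.0107]]
sidepins [[0.606, -0.2348], [0.4718, -0.2735]]
siderim [[0.4791, -0.1891], [0.6238, -0.2245], [0.6009, -0.3198], [0.4551, -0.2851]]
```

```bash
python3 - <<'E'
from h import *
print('oil base side',ray('side0',(375,206),0).round(3), 'oil top topcam',ray('top0',(317,147),.16).round(3))
E
```

```text
oil base side [0.745 0.011 0.   ] oil top topcam [0.74 0.01 0.16]
```

>>> step_arm:
  plan:
    - [[30,-25,-6,-0.02,100],[60,-50,-12,-0.04,100],[90,-74,-18,-0.06,100],[120,-98,-24,-0.08,100],[150,-122,-30,-0.1,100],[180,-146,-36,-0.12,100],[210,-170,-42,-0.12,100],[240,-194,-50,-0.12,100]]

```text
time: 0.77
tool_pos: [0.4818, 0.2991, 0.1551]
ee_rot: [3.141, -0.0, 2.569]
wrist_force: [0.4, 0.5, -0.6]
width: 0.0944
```

>>> step_arm:
  plan:
    - [[28,-22,-15,0,100],[56,-44,-30,0,100],[84,-66,-45,0,100],[110,-88,-60,0,100],[110,-88,-90,0,100],[110,-88,-95,0,100]]

```text
time: 1.27
tool_pos: [0.5883, 0.2099, 0.0541]
ee_rot: [-3.134, -0.007, 2.565]
wrist_force: [-1.2, -0.0, -1.3]
width: 0.0943
```

```bash
python3 - <<'E'
from h import *
print(robot.get_obs()['tool_pos'])
snap('side','s1');snap('top','t1')
a=cv2.imread('pics/side0.png')[145:200,270:355]; b=cv2.imread('pics/s1.png')[100:200,240:380];c=cv2.imread('pics/t1.png')[155:255,195:315]
f=lambda i,k:cv2.resize(i,None,fx=k,fy=k,interpolation=cv2.INTER_CUBIC)
A=f(a,4.5);B=f(b,3);C=f(c,3)
o=np.zeros((550,800,3),np.uint8)
o[:A.shape[0],:A.shape[1]]=A; o[250:550,:420]=B; o[250:550,430:790]=C
cv2.imwrite('pics/c3.png',o)
E
```

```text
[0.58829212 0.20988741 0.05405282]
```

View pics/c3.png

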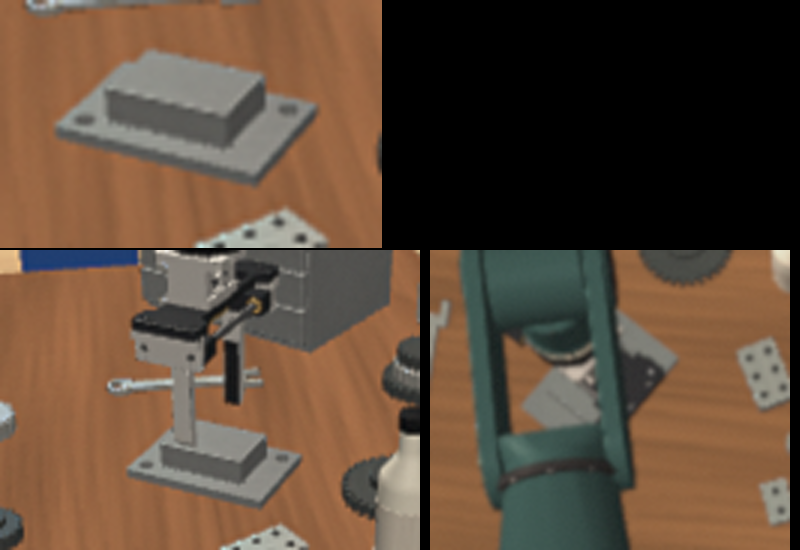

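The side crop shows the cover pad up, with holes at (85,119),(289,109) and plate corners (57,128),(317,103),(257,176). The fingers hang above the pad and are aligned with it. Now I combine both views.

```bash
python3 - <<'E'
from h import *
U=lambda u,v:np.array([270+(u+.5)/4.5-.5,145+(v+.5)/4.5-.5])
z=.01
side=[((-.06,-.035,z),(85,119)),((.06,.035,z),(289,109)),((-.075,-.05,z),(57,128)),((.075,-.05,z),(257,176)),((.075,.05,z),(317,103))]
for p in side: print(p[0][:2],ray('side0',U(*p[1]),z)[:2].round(4))
top=[((.075,.05,z),(138,32)),((.075,-.05,z),(232,102)),((-.075,-.05,z),(115,243)),((-.075,.05,z),(22,168)),((.06,.035,z),(139,54)),((-.06,-.035,z),(110,218))]
t=[('top0',l,T(*uv)) for l,uv in top]
print(fit(t,[.592,.21,-.57]))
E
```

```text
(-0.06, -0.035) [0.5235 0.2139]
(0.06, 0.035) [0.6625 0.2069]
(-0.075, -0.05) [0.5041 0.2047]
(0.075, -0.05) [0.6292 0.1254]
(0.075, 0.05) [0.6827 0.2122]
(array([ 0.59207995,  0.21044372, -0.56886055]), [[-0.0, -0.6], [-0.2, 0.1], [-0.2, 0.2], [-0.4, 0.1], [0.3, 0.1], [0.5, 0.0]])
```

>>> step_arm:
  plan:
    - [[3,0,-10,0,100],[3,0,-20,0,100],[3,0,-20,0,100],[3,0,-20,0,100]]

```text
time: 1.7
tool_pos: [0.593, 0.2133, 0.0405]
ee_rot: [-3.141, -0.0, 2.57]
wrist_force: [-0.2, 0.0, 0.1]
width: 0.0942
```

>>> step_arm:
  plan:
    - [[0,-3,-10,0,100],[0,-3,-20,0,100],[0,-3,-26,0,100],[0,-3,-26,0,100],[0,-3,-26,0,0],[0,-3,-26,0,0],[0,-3,-26,0,0],[0,-3,-26,0,0]]

```text
time: 2.37
tool_pos: [0.5941, 0.2097, 0.0151]
ee_rot: [3.141, 0.001, 2.569]
wrist_force: [0.2, -0.4, 1.1]
width: 0.071
```

>>> step_arm:
  plan:
    - [[0,0,0,0,0],[0,0,0,0,0],[0,0,0,0,0],[0,0,0,0,0]]

```text
time: 2.7
tool_pos: [0.5937, 0.2092, 0.0149]
ee_rot: [-3.141, 0.0, 2.569]
wrist_force: [-1.5, -1.6, 2.4]
width: 0.0618
```

>>> step_arm:
  plan:
    - [[0,0,3,0,0],[0,0,8,0,0],[0,0,16,0,0],[0,0,28,0,0],[0,0,45,0,0],[0,0,65,0,0],[0,0,85,0,0],[0,0,100,0,0]]

```text
time: 3.37
tool_pos: [0.5943, 0.2099, 0.1174]
ee_rot: [3.139, 0.002, 2.569]
wrist_force: [0.9, 0.6, -5.7]
width: 0.062
```

>>> step_arm:
  plan:
    - [[-5,-12,4,0.01,0],[-14,-36,8,0.03,0],[-22,-66,10,0.05,0],[-28,-98,10,0.08,0],[-34,-130,10,0.11,0],[-40,-162,10,0.14,0],[-45,-194,10,0.17,0],[-48,-226,10,0.2,0]]

```text
time: 4.03
tool_pos: [0.545, -0.0176, 0.1257]
ee_rot: [3.141, 0.001, 2.771]
wrist_force: [0.6, -0.1, -6.7]
width: 0.0614
```

>>> step_arm:
  plan:
    - [[-2,-32,0,0.03,0],[-4,-64,0,0.05,0],[-6,-96,0,0.07,0],[-7,-128,0,0.09,0],[-8,-160,0,0.11,0],[-8,-190,0,0.121,0],[-8,-215,0,0.121,0],[-8,-230,0,0.121,0]]

```text
time: 4.7
tool_pos: [0.5374, -0.2495, 0.1254]
ee_rot: [-3.14, 0.001, 2.887]
wrist_force: [0.2, -0.4, -6.3]
width: 0.0621
```

>>> step_arm:
  plan:
    - [[0,-4,0,0,0],[0,-7,-5,0,0],[0,-7,-10,0,0],[0,-7,-10,0,0],[0,-7,-10,0,0]]

```text
time: 5.12
tool_pos: [0.5373, -0.2516, 0.1135]
ee_rot: [3.14, -0.002, 2.892]
wrist_force: [-1.0, -0.2, -4.9]
width: 0.062
```

```bash
python3 - <<'E'
from h import *
for i in range(3): print(robot.get_obs()['tool_pos'])
snap('side','s2');snap('top','t2')
f=lambda i,k:cv2.resize(i,None,fx=k,fy=k,interpolation=cv2.INTER_CUBIC)
B=f(cv2.imread('pics/s2.png')[215:315,245:365],4);C=f(cv2.imread('pics/t2.png')[185:270,360:430],4)
o=np.zeros((400,800,3),np.uint8)
o[:400,:480]=B; o[:340,500:780]=C
cv2.imwrite('pics/c4.png',o)
E
```

```text
[ 0.53728973 -0.25156983  0.11351718]
[ 0.53728973 -0.25156983  0.11351718]
[ 0.53728973 -0.25156983  0.11351718]
```

View pics/c4.png

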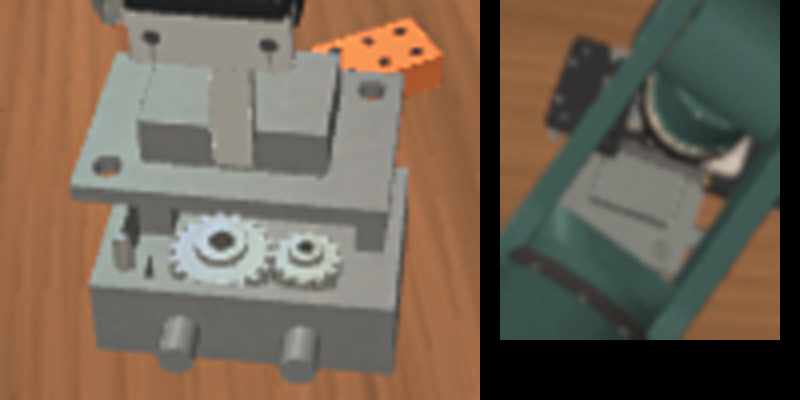

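The side view shows both holes, at (107,165) and (371,90), and the plate corners (118,56),(403,75),(388,207),(72,187). The cover is level above the case.

```bash
python3 - <<'E'
from h import *
U=lambda u,v:np.array([245+(u+.5)/4-.5,215+(v+.5)/4-.5])
z=.1086
L=[((-.06,-.035,z),(107,165)),((.06,.035,z),(371,90)),((-.075,-.05,z),(72,187)),((.075,-.05,z),(388,207)),((.075,.05,z),(403,75)),((-.075,.05,z),(118,56))]
P=[(l,ray('s2',U(*uv),z)[:2]) for l,uv in L]
for p in P: print(p[0][:2],p[1].round(4))
print('hole mid',(P[0][1]+P[1][1])/2,'corner mid',sum(p[1] for p in P[2:])/4)
print(fit([('s2',l,U(*uv)) for l,uv in L],[.538,-.254,-.25]))
z=.066;c=[((.06,.035,z),(423,72)),((-.06,-.035,z),(100,170))]
z=.046;c+=[((-.075,.05,z),(115,62)),((.075,.05,z),(460,87)),((.075,-.05,z),(445,262)),((-.075,-.05,z),(62,232))]
print('case side',fit([('side0',l,S(*uv)) for l,uv in c],[.538,-.254,-.25]))
t=[((.06,.035,.066),(680,162)),((-.06,-.035,.066),(715,333))]+[((x,y,.046),p) for x,y,p in[(.075,.05,(665,143)),(.075,-.05,(783,183)),(-.075,-.05,(722,360)),(-.075,.05,(605,320))]]
print('case top',fit([('top0',l,T(*uv)) for l,uv in t],[.538,-.254,-.25]))
# hole-to-hole via top sight of the hole
E
```

```text
(-0.06, -0.035) [ 0.469  -0.2688]
(0.06, 0.035) [ 0.6023 -0.2312]
(-0.075, -0.05) [ 0.4524 -0.2817]
(0.075, -0.05) [ 0.5969 -0.3144]
(0.075, 0.05) [ 0.6203 -0.2217]
(-0.075, 0.05) [ 0.4765 -0.1863]
hole mid [ 0.53567359 -0.24998363] corner mid [ 0.53651236 -0.25105751]
(array([ 0.53622397, -0.25035016, -0.24121132]), [[0.3, 0.4], [0.2, -0.2], [-0.5, -0.2], [0.3, 0.9], [0.2, -0.6], [-0.6, -0.7]])
case side (array([ 0.53943997, -0.25434128, -0.23993164]), [[-0.0, -0.1], [0.6, 0.2], [-0.3, -0.3], [0.1, -0.3], [-0.2, 0.4], [-0.2, 0.0]])
case top (array([ 0.53735   , -0.2531523 , -0.25094317]), [[-0.1, -0.3], [0.4, 0.2], [-0.3, -0.1], [-0.0, 0.4], [0.6, 0.4], [-0.5, -0.6]])
```

>>> step_arm:
  plan:
    - [[1,-1,-6,0,0],[3,-3,-12,0,0],[3,-3,-18,0,0],[3,-3,-24,0,0],[3,-3,-26,0,0],[3,-3,-26,0,0],[3,-3,-26,0,0],[3,-3,-26,0,0]]

```text
time: 5.88
tool_pos: [0.5408, -0.2566, 0.0888]
ee_rot: [-3.141, 0.001, 2.89]
wrist_force: [0.3, 0.9, -5.2]
width: 0.0621
```

```bash
python3 - <<'E'
from h import *
snap('side','s3'); print(robot.get_obs()['tool_pos'])
crop('s3',250,220,360,315,6,'c5')
E
```

```text
[ 0.5409026  -0.25664135  0.0890269 ]
```

View pics/c5.png

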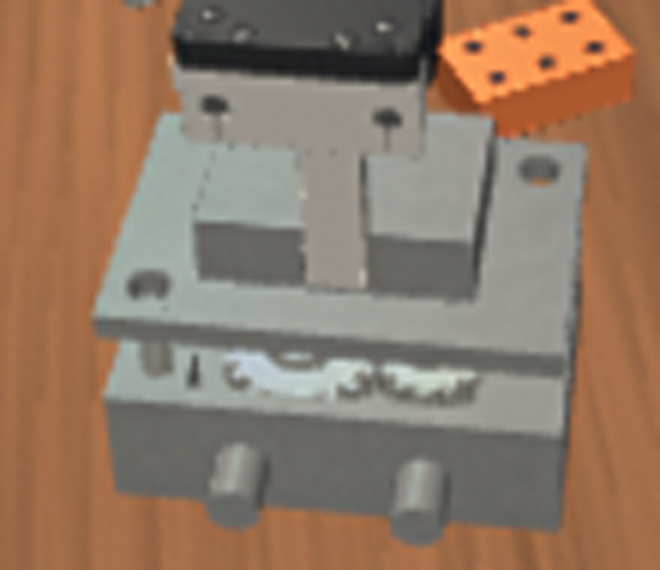

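Holes at (150,285) and (541,170); plate corners (162,115),(586,147),(562,358),(95,320). One pin is visible below the left hole at x≈157.

```bash
python3 - <<'E'
from h import *
U=lambda u,v:np.array([250+(u+.5)/6-.5,220+(v+.5)/6-.5])
z=.0841
H=[((-.06,-.035,z),(150,285)),((.06,.035,z),(541,170))]
L=H+[((-.075,-.05,z),(95,320)),((.075,-.05,z),(562,358)),((.075,.05,z),(586,147)),((-.075,.05,z),(162,115))]
for p in L: print(p[0][:2],ray('s3',U(*p[1]),z)[:2].round(4))
print(fit([('s3',l,U(*uv)) for l,uv in L],[.538,-.254,-.25]))
print(fit([('s3',l,U(*uv)) for l,uv in H],[.538,-.254,-.25]))
pins=[((.06,.035,.066),S(423,72)),((-.06,-.035,.066),S(100,170))]
print('pins',fit([('side0',l,uv) for l,uv in pins],[.538,-.254,-.25]))
E
```

```text
(-0.06, -0.035) [ 0.4731 -0.2743]
(0.06, 0.035) [ 0.6066 -0.2366]
(-0.075, -0.05) [ 0.4554 -0.2877]
(0.075, -0.05) [ 0.5989 -0.3232]
(0.075, 0.05) [ 0.6238 -0.227 ]
(-0.075, 0.05) [ 0.4797 -0.1902]
(array([ 0.53955639, -0.25640848, -0.24939648]), [[-0.2, 0.4], [-0.1, 0.2], [-0.4, -0.5], [0.6, 0.0], [0.3, -0.2], [-0.2, -0.2]])
(array([ 0.53987123, -0.25543648, -0.25207513]), [[-0.0, 0.0], [0.0, -0.0]])
pins (array([ 0.53885997, -0.25422381, -0.24893538]), [[-0.2, 0.1], [0.2, -0.1]])
```

>>> step_arm:
  plan:
    - [[-1,2,0,0,0],[-1,2,-2,0,0],[-1,2,-5,0,0],[-1,2,-8,0,0],[-1,2,-10,0,0],[-1,2,-10,0,0],[-1,2,-10,0,0],[-1,2,-10,0,0]]

```text
time: 6.6
tool_pos: [0.5396, -0.2544, 0.0785]
ee_rot: [3.141, -0.0, 2.89]
wrist_force: [1.0, 0.5, -6.3]
width: 0.0615
```

>>> step_arm:
  plan:
    - [[0,0,-1,0,0],[0,0,-2,0,0],[0,0,-3,0,0],[0,0,-4,0,0],[0,0,-4,0,0],[0,0,-4,0,0]]

```text
time: 7.1
tool_pos: [0.5398, -0.2547, 0.0746]
ee_rot: [-3.141, 0.001, 2.89]
wrist_force: [1.4, -0.6, -6.5]
width: 0.0619
```

>>> step_arm:
  plan:
    - [[0,0,-1,0,0],[0,0,-2,0,0],[0,0,-3,0,0],[0,0,-4,0,0],[0,0,-4,0,0],[0,0,-4,0,0]]

```text
time: 7.6
tool_pos: [0.5399, -0.2547, 0.0706]
ee_rot: [-3.141, 0.001, 2.89]
wrist_force: [1.0, -1.7, -5.7]
width: 0.0618
```

>>> step_arm:
  plan:
    - [[0,0,-1,0,0],[0,0,-2,0,0],[0,0,-4,0,0],[0,0,-6,0,0],[0,0,-6,0,0],[0,0,-6,0,0]]

```text
time: 8.1
tool_pos: [0.5398, -0.2546, 0.0643]
ee_rot: [-3.141, 0.001, 2.89]
wrist_force: [1.9, -1.9, -6.1]
width: 0.0618
```

>>> step_arm:
  plan:
    - [[0,0,-1,0,0],[0,0,-2,0,0],[0,0,-3,0,0],[0,0,-3,0,0],[0,0,-3,0,0]]

```text
time: 8.52
tool_pos: [0.5399, -0.2546, 0.0616]
ee_rot: [-3.141, 0.001, 2.89]
wrist_force: [2.9, -2.5, -5.8]
width: 0.062
```

>>> step_arm:
  plan:
    - [[0,0,-0.5,0,0],[0,0,-1,0,0],[0,0,-1.5,0,0],[0,0,-1.5,0,0],[0,0,-1.5,0,0]]

```text
time: 8.93
tool_pos: [0.5399, -0.2547, 0.0609]
ee_rot: [-3.141, 0.001, 2.89]
wrist_force: [1.2, -2.4, 0.7]
width: 0.0621
```

Contact at exactly the seating height. I open, rise and check.

>>> step_arm:
  plan:
    - [[0,0,0,0,30],[0,0,0,0,70],[0,0,0,0,100],[0,0,0,0,100],[0,0,0,0,100],[0,0,0,0,100],[0,0,0,0,100],[0,0,10,0,100]]

```text
time: 9.6
tool_pos: [0.5381, -0.2534, 0.0678]
ee_rot: [3.14, -0.005, 2.89]
wrist_force: [-0.0, -0.0, -0.6]
width: 0.0941
```

>>> step_arm:
  plan:
    - [[0,0,15,0,100],[0,0,40,0,100],[0,10,70,0,100],[4,40,95,0.05,100],[8,72,100,0.1,100],[12,104,100,0.15,100],[16,136,100,0.2,100],[20,168,100,0.25,100]]

```text
time: 10.27
tool_pos: [0.5599, -0.0851, 0.1715]
ee_rot: [-3.141, 0.002, -3.141]
wrist_force: [-0.2, -0.5, -0.1]
width: 0.094
```

```bash
python3 - <<'E'
from h import *
snap('side','s4'); snap('top','t4'); print(robot.get_obs()['tool_pos'])
f=lambda i,k:cv2.resize(i,None,fx=k,fy=k,interpolation=cv2.INTER_CUBIC)
B=f(cv2.imread('pics/s4.png')[190:310,260:360],4);C=f(cv2.imread('pics/t4.png')[180:270,360:430],5)
o=np.zeros((480,800,3),np.uint8)
o[:480,:400]=B; o[:450,420:770]=C
cv2.imwrite('pics/c6.png',o)
E
```

```text
[ 0.56010141 -0.08206369  0.17126717]
```

View pics/c6.png

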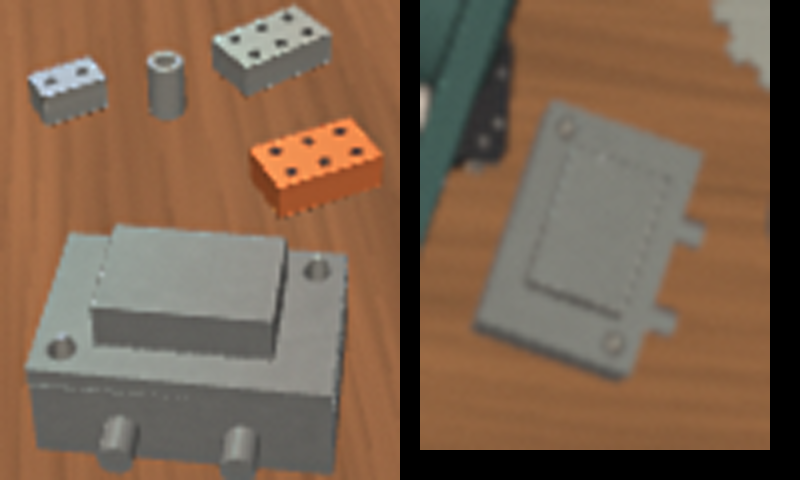

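```bash
python3 - <<'E'
from h import *
crop('s4',262,242,350,312,9,'c7')
for n,l in [('c-+',(-.075,.05)),('c++',(.075,.05)),('c+-',(.075,-.05)),('c--',(-.075,-.05)),('pinA',(.06,.035)),('pinB',(-.06,-.035))]:
    a=-.249;c,s=np.cos(a),np.sin(a)
    for z in(.056,.066):
        p=proj('s4',[.5391+c*l[0]-s*l[1],-.2543+s*l[0]+c*l[1],z]); print(n,z,((p-[262,242]+.5)*9-.5).round(0))
E
```

```text
c-+ 0.056 [140.  58.]
c-+ 0.066 [137.  26.]
c++ 0.056 [767. 107.]
c++ 0.066 [769.  74.]
c+- 0.056 [734. 427.]
c+- 0.066 [735. 394.]
c-- 0.056 [ 40. 365.]
c-- 0.066 [ 36. 332.]
pinA 0.056 [698. 146.]
pinA 0.066 [698. 113.]
pinB 0.056 [123. 321.]
pinB 0.066 [120. 288.]
```

View pics/c7.png

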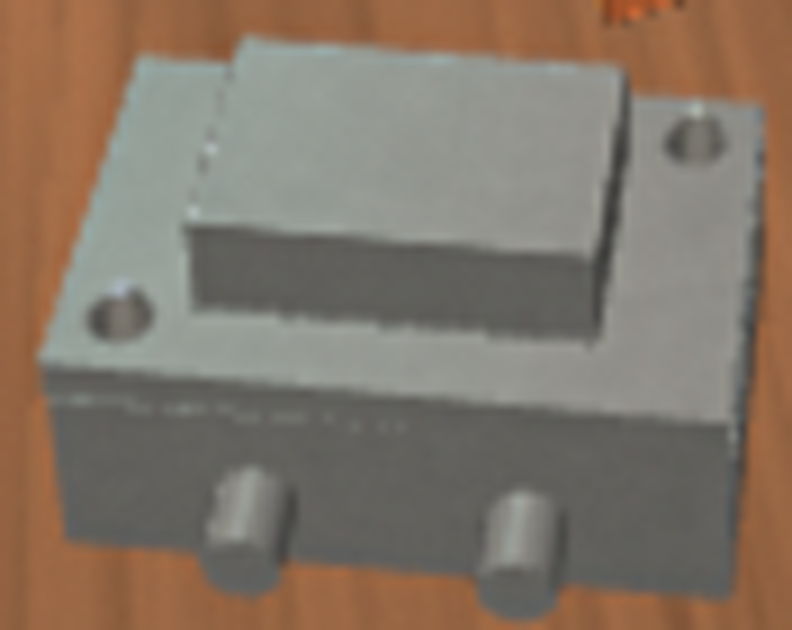

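The cover is seated: observed corners (140,58),(763,105),(732,422),(40,362) match the seated prediction to about 5 px at ×9, which is roughly 1 mm. Both pin stubs stand through the holes. Now the large grey block.

>>> step_arm:
  plan:
    - [[10,20,0,0.1,80],[20,45,-10,0.2,80],[35,75,-20,0.3,80],[50,100,-40,0.4,80],[56,112,-70,0.49,80],[56,112,-100,0.49,80],[56,112,-120,0.49,80],[56,112,-125,0.49,80]]

```text
time: 11.03
tool_pos: [0.6127, 0.0254, 0.0403]
ee_rot: [3.137, -0.007, -2.654]
wrist_force: [-0.2, -0.5, -0.1]
width: 0.075
```

```bash
python3 - <<'E'
from h import *
U=lambda u,v:np.array([260+(u+.5)/4-.5,190+(v+.5)/4-.5])
print('large side',[ray('s4',U(*p),.024)[:2].round(4).tolist() for p in[(213,42),(293,8),(330,37),(249,68)]])
print('small side',[ray('s4',U(*p),.024)[:2].round(4).tolist() for p in[(29,77),(90,58),(106,78),(40,98)]])
o=robot.get_obs();print(o['tool_pos'],o['ee_rot'])
E
```

```text
large side [[0.5787, 0.0278], [0.6375, 0.0609], [0.6566, 0.0227], [0.5987, -0.005]]
small side [[0.4564, 0.005], [0.4965, 0.0208], [0.5058, -0.0031], [0.463, -0.0189]]
[0.61271202 0.02538787 0.04034094] [ 3.13748722 -0.00749013 -2.65362622]
```

>>> step_arm:
  plan:
    - [[0,0,0,0,80],[0,0,-5,0,80],[0,0,-5,0,80],[0,0,-5,0,80]]

```text
time: 11.37
tool_pos: [0.6168, 0.0251, 0.042]
ee_rot: [-3.14, 0.003, -2.654]
wrist_force: [-0.6, -0.4, -0.7]
width: 0.0751
```

>>> step_arm:
  plan:
    - [[0,3,-12,0,80],[0,3,-24,0,80],[0,3,-32,0,80],[0,3,-36,0,80],[0,3,-36,0,80],[0,3,-36,0,0],[0,3,-36,0,0],[0,3,-36,0,0]]

```text
time: 12.03
tool_pos: [0.6162, 0.0286, 0.0046]
ee_rot: [-3.141, 0.001, -2.653]
wrist_force: [-0.9, 0.4, 0.2]
width: 0.0589
```

>>> step_arm:
  plan:
    - [[0,0,0,0,0],[0,0,0,0,0],[0,0,0,0,0],[0,0,0,0,0],[0,0,0,0,0]]

```text
time: 12.45
tool_pos: [0.6157, 0.029, 0.0045]
ee_rot: [3.141, 0.001, -2.653]
wrist_force: [-1.5, 1.5, 2.8]
width: 0.0418
```

>>> step_arm:
  plan:
    - [[0,0,3,0,0],[0,0,9,0,0],[0,0,20,0,0],[0,0,40,0,0],[0,0,65,0,0],[0,0,92,0,0],[0,0,118,0,0],[0,-4,135,0,0]]

```text
time: 13.12
tool_pos: [0.6166, 0.025, 0.1428]
ee_rot: [-3.14, 0.004, -2.653]
wrist_force: [-0.3, -0.7, -3.4]
width: 0.0415
```

>>> step_arm:
  plan:
    - [[-3,-10,5,-0.05,0],[-10,-36,5,-0.14,0],[-19,-68,5,-0.24,0],[-28,-100,5,-0.34,0],[-37,-132,5,-0.44,0],[-46,-164,5,-0.54,0],[-55,-196,5,-0.64,0],[-63,-226,5,-0.74,0]]

```text
time: 13.78
tool_pos: [0.5515, -0.2032, 0.1444]
ee_rot: [-3.141, -0.0, 2.884]
wrist_force: [1.0, 0.4, -4.8]
width: 0.0415
```

>>> step_arm:
  plan:
    - [[-8,-25,0,0,0],[-12,-42,0,0,0],[-14,-50,-5,0,0],[-14,-53,-15,0,0],[-14,-53,-25,0,0],[-14,-53,-32,0,0],[-14,-53,-35,0,0],[-14,-53,-35,0,0]]

```text
time: 14.45
tool_pos: [0.538, -0.2525, 0.1068]
ee_rot: [3.14, -0.004, 2.892]
wrist_force: [1.2, 0.4, -5.0]
width: 0.0416
```

>>> step_arm:
  plan:
    - [[0,0,-3,0,0],[0,-1,-7,0,0],[0,-1,-11,0,0],[0,-1,-14,0,0],[0,-1,-14,0,0],[0,-1,-14,0,0],[0,-1,-14,0,0]]

```text
time: 15.03
tool_pos: [0.5387, -0.2555, 0.0952]
ee_rot: [3.142, 0.0, 2.89]
wrist_force: [-0.3, 0.7, -4.5]
width: 0.0418
```

>>> step_arm:
  plan:
    - [[0,0,-1,0,0],[0,0,-2,0,0],[0,0,-3,0,0],[0,0,-4,0,0],[0,0,-4,0,0],[0,0,-4,0,0]]

```text
time: 15.53
tool_pos: [0.5386, -0.2554, 0.0909]
ee_rot: [3.141, -0.0, 2.89]
wrist_force: [0.4, -0.3, -5.2]
width: 0.0419
```

>>> step_arm:
  plan:
    - [[0,1,-1,0,0],[0,1,-2,0,0],[0,1,-3,0,0],[0,1,-3.5,0,0],[0,1,-3.5,0,0],[0,1,-3.5,0,0]]

```text
time: 16.03
tool_pos: [0.5386, -0.2544, 0.0874]
ee_rot: [3.141, -0.0, 2.89]
wrist_force: [0.7, -0.1, -4.7]
width: 0.0416
```

>>> step_arm:
  plan:
    - [[0,0,-0.5,0,0],[0,0,-1,0,0],[0,0,-1.5,0,0],[0,0,-1.5,0,0],[0,0,-1.5,0,0]]

```text
time: 16.45
tool_pos: [0.5387, -0.2545, 0.0865]
ee_rot: [-3.142, 0.0, 2.89]
wrist_force: [0.0, 0.2, -2.2]
width: 0.0419
```

>>> step_arm:
  plan:
    - [[0,0,-0.5,0,0],[0,0,-0.5,0,0],[0,0,-0.5,0,70],[0,0,-0.5,0,70],[0,0,-0.5,0,70],[0,0,-0.5,0,70],[0,0,-0.5,0,70],[0,0,2,0,70]]

```text
time: 17.12
tool_pos: [0.5384, -0.2543, 0.0875]
ee_rot: [3.141, -0.001, 2.89]
wrist_force: [0.4, 0.1, -0.2]
width: 0.066
```

>>> step_arm:
  plan:
    - [[0,0,15,0,70],[0,0,40,0,70],[-3,20,70,0.05,70],[-8,52,80,0.12,70],[-14,84,80,0.2,70],[-21,116,80,0.3,70],[-29,148,80,0.4,70],[-37,180,80,0.5,70]]

```text
time: 17.78
tool_pos: [0.5012, -0.0731, 0.1684]
ee_rot: [-3.141, 0.001, -2.889]
wrist_force: [0.4, 0.9, 0.7]
width: 0.0658
```

>>> step_arm:
  plan:
    - [[-7,28,-5,0.05,70],[-14,54,-20,0.11,70],[-21,75,-45,0.11,70],[-21,75,-80,0.11,70],[-21,75,-110,0.11,70],[-21,75,-128,0.11,70],[-21,75,-130,0.11,70],[-21,75,-130,0.11,70]]

```text
time: 18.45
tool_pos: [0.4798, 0.0007, 0.0371]
ee_rot: [3.14, -0.002, -2.783]
wrist_force: [0.3, -1.0, -0.9]
width: 0.0657
```

```bash
python3 - <<'E'
from h import *
snap('side','s5'); o=robot.get_obs();print(o['tool_pos'],o['ee_rot'])
crop('s5',262,195,352,295,6,'c8')
a=-.249;c,s=np.cos(a),np.sin(a)
for l in[(-.035,.021),(.035,.021),(.035,-.021),(-.035,-.021)]:
    p=proj('s5',[.5391+c*l[0]-s*l[1],-.2543+s*l[0]+c*l[1],.106]); print(l,((p-[262,195]+.5)*6-.5).round(0))
E
```

```text
[0.48115313 0.0005013  0.03876016] [-3.14129930e+00  7.05137093e-04 -2.78336578e+00]
(-0.035, 0.021) [180. 274.]
(0.035, 0.021) [388. 290.]
(0.035, -0.021) [373. 376.]
(-0.035, -0.021) [156. 359.]
```

View pics/c8.png

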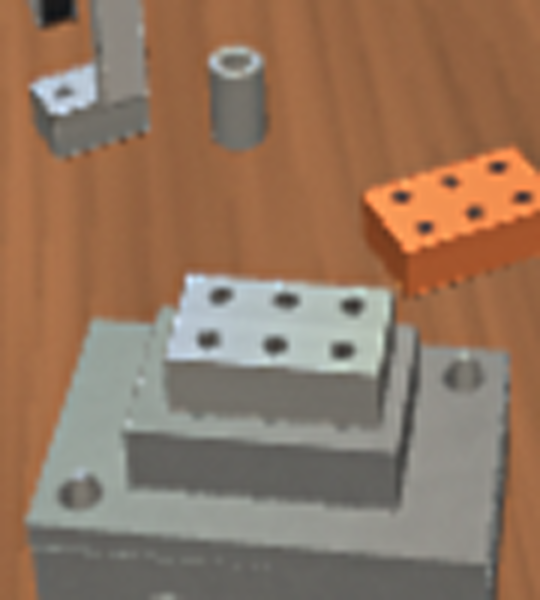

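The large block lies flat on the pad, with top corners at (190,274),(396,288),(381,376),(165,360). That is about 3 mm lengthwise from the middle, within tolerance. Now the small block, between the fingers.

>>> step_arm:
  plan:
    - [[-1,2,-12,0,70],[-1,2,-24,0,70],[-1,2,-31,0,70],[-1,2,-34,0,70],[-1,2,-34,0,70],[-1,2,-34,0,0],[-1,2,-34,0,0],[-1,2,-34,0,0]]

```text
time: 19.17
tool_pos: [0.4803, 0.0025, 0.0048]
ee_rot: [-3.141, 0.001, -2.783]
wrist_force: [0.4, -0.7, 0.6]
width: 0.0492
```

>>> step_arm:
  plan:
    - [[0,0,0,0,0],[0,0,0,0,0],[0,0,0,0,0],[0,0,0,0,0],[0,0,0,0,0],[0,0,0,0,0]]

```text
time: 19.67
tool_pos: [0.4797, 0.0026, 0.0042]
ee_rot: [3.142, 0.0, -2.783]
wrist_force: [0.1, 0.3, 1.3]
width: 0.0279
```

>>> step_arm:
  plan:
    - [[0,0,3,0,0],[0,0,9,0,0],[0,0,22,0,0],[0,0,45,0,0],[0,0,75,0,0],[0,0,108,0,0],[0,0,138,0,0],[0,-4,155,0,0]]

```text
time: 20.33
tool_pos: [0.481, -0.0011, 0.1633]
ee_rot: [-3.139, 0.005, -2.783]
wrist_force: [1.0, 0.1, -1.7]
width: 0.0277
```

>>> step_arm:
  plan:
    - [[3,-12,5,-0.05,0],[11,-40,5,-0.13,0],[19,-72,5,-0.22,0],[27,-104,5,-0.31,0],[35,-136,5,-0.4,0],[43,-168,5,-0.49,0],[50,-198,5,-0.57,0],[56,-225,5,-0.61,0]]

```text
time: 21.0
tool_pos: [0.5355, -0.2283, 0.1637]
ee_rot: [-3.142, -0.001, 2.886]
wrist_force: [0.1, 1.2, -2.1]
width: 0.0276
```

>>> step_arm:
  plan:
    - [[4,-18,0,0,0],[5,-26,-5,0,0],[5,-28,-15,0,0],[5,-28,-25,0,0],[5,-28,-35,0,0],[5,-28,-38,0,0],[5,-28,-38,0,0],[5,-28,-38,0,0]]

```text
time: 21.67
tool_pos: [0.5405, -0.2534, 0.1257]
ee_rot: [3.141, -0.001, 2.891]
wrist_force: [-0.5, 0.6, -2.2]
width: 0.0279
```

>>> step_arm:
  plan:
    - [[0,-1,-3,0,0],[0,-1,-6,0,0],[0,-1,-9,0,0],[0,-1,-11,0,0],[0,-1,-12,0,0],[0,-1,-12,0,0],[0,-1,-12,0,0]]

```text
time: 22.25
tool_pos: [0.5406, -0.2555, 0.1139]
ee_rot: [3.141, -0.0, 2.89]
wrist_force: [0.7, -0.5, -1.7]
width: 0.0277
```

>>> step_arm:
  plan:
    - [[0,1,-1,0,0],[0,1,-2,0,0],[0,1,-2.5,0,0],[0,1,-2.5,0,0],[0,1,-2.5,0,0]]

```text
time: 22.67
tool_pos: [0.5406, -0.2544, 0.1115]
ee_rot: [3.141, -0.0, 2.89]
wrist_force: [0.0, -0.1, -2.3]
width: 0.0281
```

>>> step_arm:
  plan:
    - [[0,0,-0.4,0,0],[0,0,-0.8,0,0],[0,0,-1.2,0,0],[0,0,-1.2,0,0],[0,0,-1.2,0,0]]

```text
time: 23.08
tool_pos: [0.5406, -0.2544, 0.1103]
ee_rot: [3.142, -0.0, 2.89]
wrist_force: [-0.8, 0.6, -1.0]
width: 0.0281
```

>>> step_arm:
  plan:
    - [[0,0,-0.5,0,0],[0,0,-0.5,0,0],[0,0,-0.5,0,0]]

```text
time: 23.33
tool_pos: [0.5407, -0.2544, 0.1102]
ee_rot: [-3.142, 0.0, 2.89]
wrist_force: [-0.4, 0.3, -0.5]
width: 0.0275
```

Contact: the weight is off and the height has stopped falling. Release and retreat.

>>> step_arm:
  plan:
    - [[0,0,0,0,60],[0,0,0,0,60],[0,0,0,0,60],[0,0,0,0,60],[0,0,0,0,60],[0,0,0,0,60],[0,0,2,0,60],[0,0,8,0,60]]

```text
time: 24.0
tool_pos: [0.54, -0.254, 0.1169]
ee_rot: [3.141, -0.002, 2.89]
wrist_force: [-0.3, -0.1, -0.3]
width: 0.0561
```

>>> step_arm:
  plan:
    - [[0,0,25,0,60],[0,0,50,0,60],[0,0,80,0,60],[-5,30,90,0,60],[-12,60,90,0,60],[-20,92,90,0,60],[-28,124,90,0,60],[-36,156,90,0,60]]

```text
time: 24.67
tool_pos: [0.5043, -0.0972, 0.2087]
ee_rot: [3.141, 0.001, 2.889]
wrist_force: [0.4, 0.6, 0.9]
width: 0.0562
```

```bash
python3 - <<'E'
from h import *
snap('side','s6'); snap('top','t6'); o=robot.get_obs();print(o['tool_pos'],o['width'],o['wrist_force'])
f=lambda i,k:cv2.resize(i,None,fx=k,fy=k,interpolation=cv2.INTER_CUBIC)
B=f(cv2.imread('pics/s6.png')[215:310,262:352],5);C=f(cv2.imread('pics/t6.png')[185:265,365:430],5)
o=np.zeros((480,800,3),np.uint8)
o[:475,:450]=B; o[:400,465:790]=C
cv2.imwrite('pics/c9.png',o)
a=-.249;c,s=np.cos(a),np.sin(a)
for x,y,z in[(-.022,.014,.13),(.022,.014,.13),(.022,-.014,.13),(-.022,-.014,.13),(-.035,-.021,.106),(.035,-.021,.106),(-.075,-.05,.056),(.075,-.05,.056)]:
    p=proj('s6',[.5391+c*x-s*y,-.2543+s*x+c*y,z]); print(x,y,z,((p-[262,215]+.5)*5-.5).round(0))
E
```

```text
[ 0.50398477 -0.09463611  0.20928901] 0.056346661971900545 [ 0.53906394  0.16769789 -0.10417219]
-0.022 0.014 0.13 [176.  95.]
0.022 0.014 0.13 [288. 104.]
0.022 -0.014 0.13 [278. 151.]
-0.022 -0.014 0.13 [163. 142.]
-0.035 -0.021 0.106 [130. 199.]
0.035 -0.021 0.106 [311. 214.]
-0.075 -0.05 0.056 [ 22. 338.]
0.075 -0.05 0.056 [407. 372.]
```

View pics/c9.png

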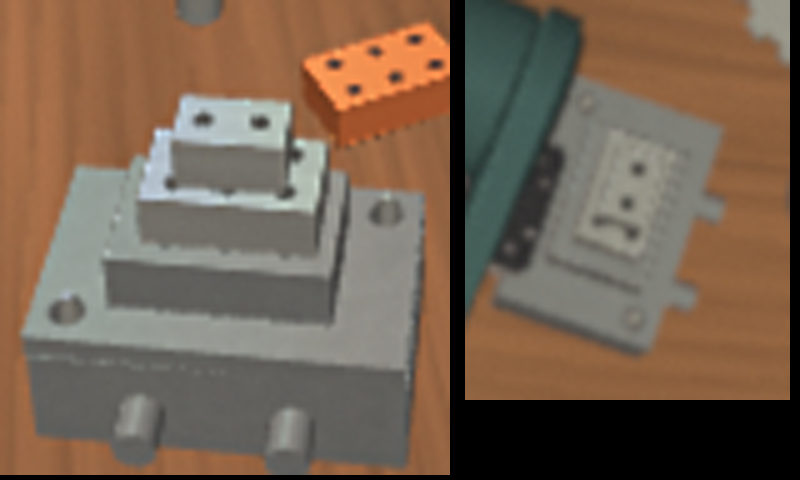

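The stack is level and central: the small block's top corners at (180,95),(292,102) are about 2–3 mm from the pad's middle, and within about 1 mm of the large block's. The cover's corners are unchanged. Handing in.

```bash
python3 -c "
from h import *
print(robot.close_job(), robot.get_obs()['time'])"
```

```text
the job is handed in; nothing more can be done
the job is handed in; nothing more can be done
```

The gear case is closed and weighed down, and the job is handed in; `close_job` gives no verdict. The last clock reading, just before hand-in, was about 24.7 s of the 72 s allowed.

- **Cover:** I gripped it by the pad and lowered it over both pins. It met the rim at the expected height, and its plate corners match the flush position to about 1 mm in the side view. Both pin ends show through the holes.
- **Large block:** I used the grey six-spot block, not the orange one. It lies flat about 3 mm lengthwise off the pad's middle, against a 10 mm limit.
- **Small block:** It lies flat on the large block, about 1 mm from its middle.
- **After release:** The gripper is clear of everything and the wrist force reads near zero. I kept clear of the other parts and felt no contact with them, but I did not re-measure their positions.

The two cameras disagreed by about 2 mm on the case position. I settled the final fit over the pins from the side view and the arm's own position reading. No checks failed.

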